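Book in the job card, then hold the coating gauge on the marked spot

ROBOT

A 7-joint arm with a two-finger parallel gripper is mounted at the origin on the work surface. World frame = base frame: x ahead of the robot, y to its left, z up, the work surface at z = 0. Lengths are in m, angles in rad, forces in N, time in s.
With the tool pointing down it reaches from about 0.425 to 0.95 m from the base axis. Payload 16.7 kg.
Tool frame: the origin (TCP) lies on the mounting face of the last link; the fingertips stand 199 mm ahead of it and the grasp point (between the pads) lies 180 mm ahead of it; z points along the fingers, y is the direction in which the jaws open and shut (so a half turn about z gives the same grasp; the last joint's range is limited). The gripper opens to 94 mm and grips with 3 to 60 N. Pads are 16 mm wide; open, the fingers measure 119 mm over their backs; the gripper's body (75 mm by 177 mm) begins 78 mm behind the grasp point.
Start: joints at [-1.474, 0.426, 0.074, 1.606, -0.034, 1.111, -0.067], TCP at [0.164, 0.655, 0.405] pointing down, gripper open.
Joint ranges: [-2.85, 2.85], [-0.5, 2.14], [-1.23, 1.37], [0.21, 2.46], [-1.02, 4.16], [0.16, 2.05], [-2.73, 2.73]. Speed limits (rad/s): [1.89, 1.89, 2.39, 2.39, 3.01, 3.01, 3.01].

INTERFACE

Orientations are given as a unit quaternion [x, y, z, w].
In Python, from workcell import get_obs, camera, calibration, hand_in, boxes_of gives the robot as it stands. The module is installed in compiled form; this text tells all that it offers.
- The arm moves only by the tool jog_arm, never from a script. Its argument "increments" is a list of rows, each an object of numbers: "dx", "dy", "dz": the shift along the world's x, y, z in mm; "ax", "ay", "az": the turn, a rotation vector about the world's x, y, z in degrees; "jaw": the gripper's target within -1 to 1 (fully open at 1, half-way at 0, shut at -1). In form: [{"dx": .., "dy": .., "dz": .., "ax": .., "ay": .., "az": .., "jaw": ..}, ...]. A call has 1 to 12 rows; each row is the pose to reach, as a shift and turn from the pose commanded when the call began; what a row does not reach only later rows make up. A row lasts 1/10 s, in which the tool goes at most 50 mm and 8.59 degrees, less where a joint would pass 70% of its speed; a pose out of reach is approached as far as the arm can. A call with a gripper value outside its range is refused whole. The fingers move at their own pace and stop on an object; "squeeze" is the grip in N (left out, the last holds). Time passes only in rows, so rows that repeat a pose let the fingers close. It gives the time, the measured TCP pose, the force and the opening at its end, in the units of the state.
- get_obs(): the state, without advancing time (a new reading comes with each control period).
- camera(name): name is "side" or "top" or "wrist"; returns (picture, depth): 400x640x3 uint8, red, green, blue; 400x640 float32, m along the optical axis (not along the pixel's ray), 0 where there is no reading.
- calibration(name): a dict with "camera_matrix" (3x3 intrinsics, pixels), "origin" and "attitude" of the camera in the world; the wrist camera has in their place "mount" (4x4, takes a point from camera to tool coordinates, whose origin is the TCP and whose axes are the flange's). Camera axes: x right, y up, looking along -z (the intrinsics and any distortion apply to the point x, -y, -z); pixel columns grow to the right and rows downward; lengths in m; the calibration is good to about 2 mm. A picture is of the moment at which its call begins: read the wrist's pose just before it. calibration takes no time and is no camera call.
- hand_in(): hands the job in, once; it reports no verdict.
Trained networks look in the newest picture that a camera, given by its name, has taken for a name from the list of things; names that differ only in an ending like _2 or _b are one class to them, and where a whole thing is asked for, a point or a joint stands for the part that bears it (a point fixed in the world has none). Each returns a list of dicts, best first, with "p" (0 to 1); they miss things now and then, are a little off and sometimes report something else, mostly with a low value. They report only what shows in the picture. A call takes as long as a camera call. They do not tell look-alikes from the thing itself.
- boxes_of(camera, name): "point" ([column, row] in pixels, amid what is visible of it).
The state is a dict: "clock": time; "q": joint angles; "qd": joint speeds; "joint_efforts": joint torques, N m; "tool_pos": TCP position; "ee_rot": TCP orientation; "force": force on the tool from outside, world axes, zero at the start; "moment": the same for the moment, N m; "width": finger opening in m.
Only numpy, scipy, OpenCV 4.12 (cv2) and the standard library are available. Lean on these libraries where they do the work, as an engineer would, in place of code of your own. Each camera call takes 0.05 s, during which the arm holds its last target.

TASK

Squeeze the scanner's orange trigger home to book in the job card, and let it spring back out. Then draw the yellow coating gauge up out of its holster and set its brass probe down in the middle of the white ring on the blue console's sloping panel, square to the panel and without dragging it over the paint, pressing lightly so that the sprung probe goes about halfway in. Finish while still holding the gauge steady there in the gripper, with everything else on the bench left where it is.

Things in the scene. Friction and masses are not known exactly. Their poses are not given: they have to be found in the camera images.
- scanner: Grey pistol-shaped scanner clamped on its side in a bracket fixed to the bench. Origin on the bench; z up, x the way it looks (to the job card), y along the grip. Grip: x -45 to -13, y 0 to 102, height 60 to 90 mm, free space 50 mm fore and aft down to a 6 mm base plate; a post under y 88 to 102. Head: x -50 to 58, y -63 to 3, top 108 mm high. Card holder: x 145 to 185, 90 mm high.
- trigger (a joint): Orange trigger, a 42 mm lever 20 mm wide in front of the grip, hinged parallel to scanner z at scanner x -8, y 4, height 75 mm. 0 = out, 0.30 rad = squeezed home (towards scanner -x, the grip). Sprung: tip gives way at about 1 N, home at 4 to 5 N. Grip and trigger together measure 54 mm (scanner x -45 to 9) when out, 41 mm (x -45 to -4) when home.
- trigger_tip (a point): Foremost point of the trigger's free end, mid-width, 75 mm above the bench; at scanner x 9, y 44 mm when out. Pinching grip and trigger together across scanner x works it: centre the closed fingers on scanner x -25 to -28 (midway when squeezed home), y 36 to 44; further forward, the rear finger meets the fixed grip before the trigger is in.
- holster: Black holster block fixed to the bench: outer 60 x 84 mm (x, y), rim 60 mm high, base plate 100 x 120 x 5 mm. Origin on the bench under the middle of its pocket (34 x 56 mm), z up. The gauge stands 32 mm deep in the pocket and is drawn straight up.
- gauge: Yellow coating gauge, about 0.2 kg, upright in the holster, probe down: a box 28 mm thick (x), 50 wide (y), 120 tall (z, up, away from the probe). Origin: middle of the box's underside, 28 mm above the bench in the holster; z 32 to 120 stands clear of it. Below: steel collar 20 mm dia. to z -12, brass probe 12 mm dia., flat face at z -20 when out. Screen on -x. May be gripped on any sides.
- probe (a joint): How far the sprung probe is pushed into the gauge along its z: 0 = out, 0.006 m = bottomed. It gives way at about 1.4 N, then takes 0.9 N more per mm: about 4 N at half stroke (3 mm), 6.8 N at the bottom.
- probe_tip (a point): Middle of the probe's flat face, on the gauge's axis, 20 mm below the gauge's origin when the probe is out.
- console: Blue painted steel console box with a sloping top panel, fixed on the bench: 200 mm deep (x) by 240 wide (y), 60 mm high at its front (-x) edge, 133 mm at the back; the panel rises at 20 degrees towards +x. Origin on the bench under its middle, z up. Four black 22 mm cut-outs in a row near the panel's back.
- spot: White hand-drawn ring (26 mm across, line 2.4 mm) on the console's panel. Origin: ring's centre on the panel surface; z is the panel's outward normal (20 degrees from vertical, leaning to console -x), y is console y. It lies 85 mm up the panel from the front edge, 89 mm above the bench, at any place within 75 mm of the panel's middle in y.
- sprayer: White spray bottle with a red head, 75 mm in diameter and 220 mm tall. Bystander: leave alone. Origin under its middle.
- tube: Galvanised tube offcut standing on end, 60 mm in diameter and 110 mm tall. Bystander: leave alone. Origin under its middle.
- hammer: Hammer lying on the bench. Bystander: leave alone.
- driver: Screwdriver with an orange handle lying on the bench. Bystander: leave alone.
- brush: Wooden wire brush lying on the bench, 34 mm high, about 200 mm long. Bystander: leave alone.
- grinder: Green angle grinder lying on the bench, about 340 mm long and 75 mm high. Bystander: leave alone.
- magnet: Red triangular welding magnet lying flat, 20 mm high, about 110 mm long. Bystander: leave alone.
Things that resemble listed ones, but are neither listed nor needed, are in the scene too. Of the things like the gauge, leave any that is green or turquoise; of the rest the smaller one is meant.

How it is judged:
On the way, in this order (a step that is already met when the one before it is completed fails the run):
1. the scanner's trigger is squeezed home with the gauge still in its holster (value of joint trigger above 0.2 rad and z of gauge in the frame of holster below 0.04 m), for 0.1 s.
2. the trigger has been let go and is back out (value of joint trigger below 0.05 rad), for 0.2 s.
3. the gauge is drawn up clear of the holster (z of gauge in the frame of holster above 0.085 m), for 0.1 s.
At the end, for the whole second after the job is handed in: The gauge is held by the fingers with its probe face within 8 mm of the ring's centre, square to the panel within 0.12 rad (7 degrees), the sprung probe pushed in 1.2 to 5.3 mm of its 6 mm, contact force on the console 1.5 to 10 N, steady; the trigger is out; the robot keeps holding it there (distance between probe_tip and spot below 0.008 m and angle between the z axis of gauge and the z axis of spot, either way round below 0.12 rad and z of gauge in the frame of spot above 0.01 m and value of joint probe between 0.0012 and 0.0053 m and contact force between gauge and console between 1.5 and 10 N and contact force between the fingers and gauge above 1 N and contact force between gauge and holster below 0.2 N and linear speed of gauge below 0.02 m/s and value of joint trigger below 0.05 rad); the arm keeps its last pose, push and grip.
It fails at once if the gauge is pressed hard against the console (over 25 N) (contact force between gauge and console above 25 N).
It fails at once if the gauge touches the console's paint well away from the ring (dragged or knocked) (contact force between gauge and console above 0.5 N and distance between probe_tip and spot above 0.03 m).
It fails at once if a bystander is moved (over 40 mm) (distance of any of sprayer, tube, hammer, driver, brush, grinder, magnet from where it was at the start of the episode above 0.04 m).
It also fails if it takes over 69 s, if anything falls off the work surface, if the arm or the gripper's body presses on something with over 40 N, if the wrist force passes 120 N, or if a joint passes its speed limit or range.

## Working session

There is one attempt and no reset: what is moved stays moved. The work goes in short steps, Python scripts to look and compute and a tool call to move; the robot and the scene stay as the last step left them, time stands still between calls to the robot, and variables do not carry over. Pictures are saved under pics/ and viewed, and the job is handed in when it is done.

Besides the shell and the picture viewer there is one more tool, called after "Request:" by a JSON object that holds its "api" and its "payload". jog_arm: Moves the arm, as the interface text tells. Its arguments: {"type":"object","properties":{"increments":{"type":"array","items":{"type":"object","properties":{"dx":{"type":"number"},"dy":{"type":"number"},"dz":{"type":"number"},"ax":{"type":"number"},"ay":{"type":"number"},"az":{"type":"number"},"jaw":{"type":"number"}}}},"squeeze":{"type":"number"}},"required":["increments"]}

```bash
mkdir -p pics; cat > h.py <<'E'
import numpy as np, cv2
from workcell import *
from scipy.spatial.transform import Rotation as R
def cal(n,obs=None):
    c=calibration(n); K=np.array(c["camera_matrix"])
    if n=="wrist":
        M=np.array(c["mount"]); T=np.eye(4); T[:3,:3]=R.from_quat(obs["ee_rot"]).as_matrix(); T[:3,3]=obs["tool_pos"]
        X=T@M; return K,X[:3,:3],X[:3,3],c
    a=np.array(c["attitude"]); 
    Rm=a if a.shape==(3,3) else R.from_quat(a).as_matrix()
    return K,Rm,np.array(c["origin"]),c
def shot(n,name):
    o=get_obs(); p,d=camera(n); cv2.imwrite(f"pics/{name}.png",p[:,:,::-1]); np.savez(f"{name}.npz",p=p,d=d,pos=o["tool_pos"],rot=o["ee_rot"]); return o,p,d
def cloud(n,d,o=None):
    K,Rm,t,c=cal(n,o); v,u=np.mgrid[0:d.shape[0],0:d.shape[1]]
    x=(u-K[0,2])/K[0,0]*d; y=(v-K[1,2])/K[1,1]*d
    P=np.stack([x,-y,-d],-1)@Rm.T+t; P[d<=0]=np.nan; return P
def load(name):
    z=np.load(f"{name}.npz"); return z["p"],z["d"],dict(tool_pos=z["pos"],ee_rot=z["rot"])
E
python3 - <<'E'
from h import *
for n in ("side","top","wrist"): print(n,calibration(n))
print(get_obs())
for n in ("side","top"): 
    o,p,d=shot(n,n+"0")
    P=cloud(n,d)
    for k in "scanner trigger trigger_tip holster gauge console spot sprayer tube".split():
        for b in boxes_of(n,k)[:4]:
            u,v=map(int,np.round(b["point"])); print(n,k,(u,v),round(b["p"],2),P[v,u].round(3))
E
```

```text
side {'camera_matrix': array([[387.02416926,   0.        , 320.08490849],
       [  0.        , 387.02416926, 193.47607753],
       [  0.        ,   0.        ,   1.        ]]), 'origin': array([-0.03249542, -0.71492881,  0.91308712]), 'attitude': array([ 0.37888615, -0.13699289, -0.33407078,  0.85210032])}
top {'camera_matrix': array([[363.40778513,   0.        , 314.48225879],
       [  0.        , 363.40778513, 198.92440809],
       [  0.        ,   0.        ,   1.        ]]), 'origin': array([ 4.15318083e-01, -5.32428847e-04,  1.40532208e+00]), 'attitude': array([-0.03745479,  0.04568784,  0.70590185, -0.70584158])}
wrist {'camera_matrix': array([[298.39344597,   0.        , 322.17406496],
       [  0.        , 298.39344597, 196.2046325 ],
       [  0.        ,   0.        ,   1.        ]]), 'mount': array([[-1.43578561e-03,  9.72485992e-01,  2.32956936e-01,
         6.67500894e-02],
       [ 9.99998943e-01,  1.45015745e-03,  1.09575111e-04,
         3.54272076e-04],
       [-2.31263975e-04,  2.32956846e-01, -9.72487046e-01,
         1.94353175e-02],
       [ 0.00000000e+00,  0.
[... 1314 characters left out ...]
tube (341, 152) 0.66 [0.774 0.083 0.078]
top scanner (392, 191) 0.9 [ 0.612 -0.319  0.006]
top scanner (390, 250) 0.3 [ 0.384 -0.307 -0.002]
top holster (229, 218) 0.8 [0.503 0.299 0.061]
top holster (282, 136) 0.25 [0.82  0.108 0.045]
top gauge (200, 249) 0.97 [0.392 0.368 0.175]
top gauge (230, 174) 0.68 [0.645 0.273 0.182]
top gauge (213, 212) 0.63 [0.518 0.336 0.149]
top gauge (184, 214) 0.51 [0.512 0.439 0.137]
top console (307, 196) 0.68 [0.581 0.011 0.096]
top spot (306, 197) 0.2 [0.577 0.015 0.1  ]
top sprayer (149, 223) 0.57 [0.477 0.523 0.217]
top tube (282, 138) 0.76 [0.82  0.11  0.017]
top tube (389, 194) 0.66 [ 0.6   -0.307  0.004]
top tube (349, 246) 0.45 [ 0.4   -0.146  0.028]
```

View pics/top0.png

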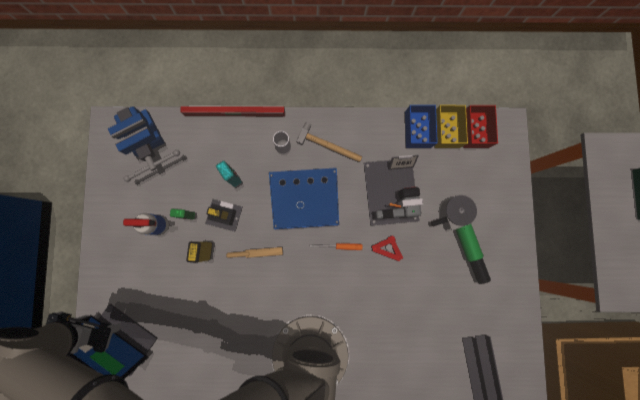

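View pics/side0.png

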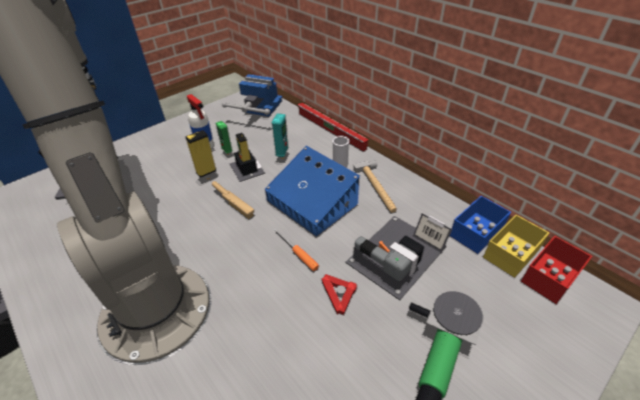

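```bash
python3 - <<'E'
import cv2
p=cv2.imread("pics/top0.png"); cv2.imwrite("pics/top0c.png",cv2.resize(p[130:300,130:330],None,fx=3.5,fy=3.5,interpolation=cv2.INTER_CUBIC))
cv2.imwrite("pics/top0d.png",cv2.resize(p[130:300,300:480],None,fx=3.5,fy=3.5,interpolation=cv2.INTER_CUBIC))
p=cv2.imread("pics/side0.png"); cv2.imwrite("pics/side0c.png",cv2.resize(p[80:230,150:350],None,fx=4,fy=4,interpolation=cv2.INTER_CUBIC))
E
```

```text
(no output)
```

View pics/top0c.png

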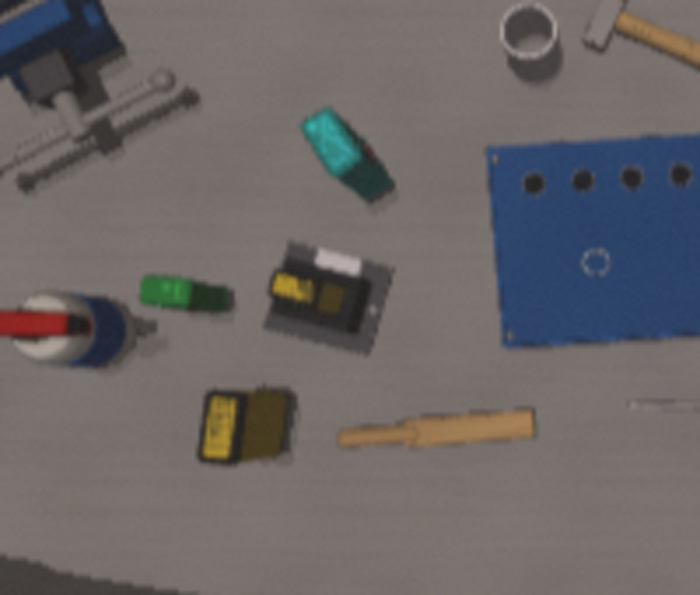

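View pics/top0d.png

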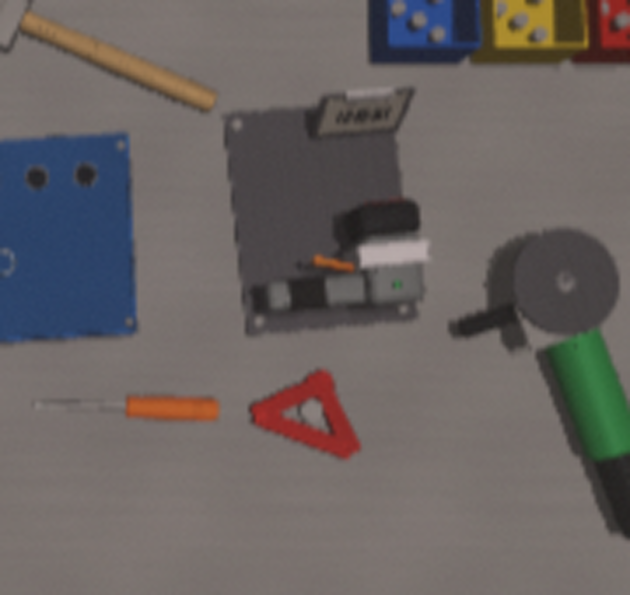

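View pics/side0c.png

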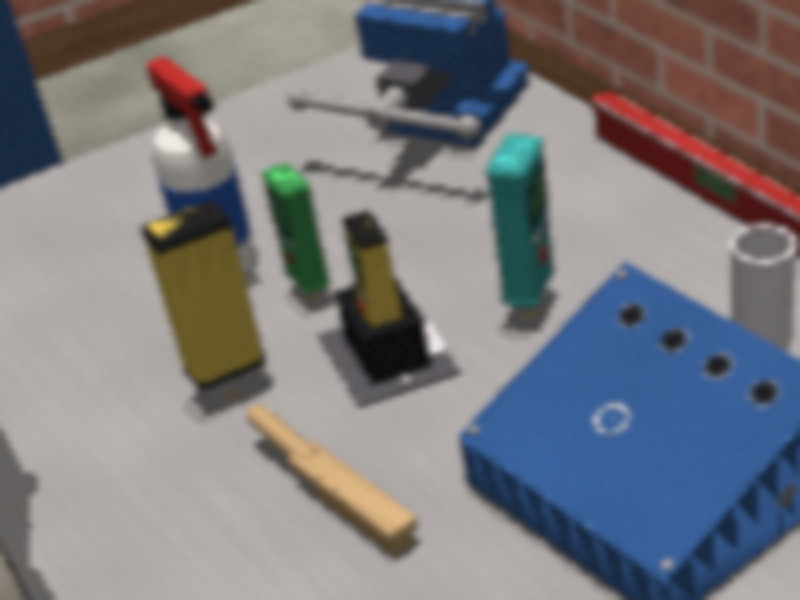

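The top view shows the gauge candidates: the yellow one in the black holster at (213,212), a larger free-standing yellow one at (200,249), a green one at (184,214) and a turquoise one at (230,174). The holstered yellow is the smaller of the yellows, so it is the one I want. The scanner is at about (397,205) with its orange trigger at (395,205), and the ring is at (300,205).

```bash
cat >> h.py <<'E'
def rect(P,m):
    pts=P[m][:,:2].astype(np.float32)*1000
    (c,s,a)=cv2.minAreaRect(pts); return np.round(c,1),np.round(s,1),round(a,1),len(pts)
E
python3 - <<'E'
from h import *
for n in ("top","side"):
    p,d,o=load(n+"0"); P=cloud(n,d); X,Y,Z=P[...,0],P[...,1],P[...,2]
    hsv=cv2.cvtColor(p,cv2.COLOR_RGB2HSV)
    sc=(X>.4)&(X<.75)&(Y<-.15)&(Y>-.45)
    print(n,"scan>40mm",rect(P,sc&(Z>.04)&(X<.64)),"head>98",rect(P,sc&(Z>.099)&(Z<.13)&(X<.63)),"grip",rect(P,sc&(Z>.08)&(Z<.097)&(Y>-.35)&(X<.58)))
    print(" grip/head top med z",np.nanmedian(Z[sc&(Z>.099)&(X<.63)]), "base z",np.nanmedian(Z[sc&(X>.58)&(X<.62)&(Y>-.28)]))
    print(" card",rect(P,sc&(Z>.03)&(X>.65)), "base",rect(P,sc&(Z>.003)&(X>.45)))
    org=(hsv[...,0]<16)&(hsv[...,1]>130)&sc&(Z>.03)
    print(" orange",rect(P,org) if org.sum()>3 else org.sum(), P[org][:30].round(3).tolist())
    ho=(X>.4)&(X<.62)&(Y<.42)&(Y>.2)
    print(" holster>50",rect(P,ho&(Z>.05)&(Z<.075)), "gauge top",rect(P,ho&(Z>.135)), np.nanmax(Z[ho]))
    print(" large yellow",rect(P,(X>.3)&(X<.45)&(Y>.3)&(Y<.43)&(Z>.06)),"green",rect(P,(X>.45)&(X<.57)&(Y>.395)&(Y<.47)&(Z>.04)),"sprayer",rect(P,(X>.4)&(X<.57)&(Y>.47)&(Y<.6)&(Z>.04)))
    co=(X>.4)&(X<.72)&(Y<.18)&(Y>-.16)
    blue=co&(hsv[...,0]>95)&(hsv[...,0]<130)&(hsv[...,1]>100)&(Z>.05)&(Z<.15)
    q=P[blue]; A=np.c_[q[:,:2],np.ones(len(q))]; s=np.linalg.lstsq(A,q[:,2],rcond=None)[0]; r=q[:,2]-A@s; k=abs(r)<.004; s=np.linalg.lstsq(A[k],q[k,2],rcond=None)[0]
    print(" plane",s,"slope deg",np.degrees(np.arctan(np.hypot(*s[:2]))),"yaw",np.degrees(np.arctan2(s[1],s[0])), rect(P,blue))
    inp=cv2.erode(cv2.morphologyEx(blue.astype(np.uint8),cv2.MORPH_CLOSE,np.ones((21,21))),np.ones((15,15)))>0
    w=inp&(hsv[...,1]<120)&(hsv[...,2]>100)
    vv,uu=np.nonzero(w); print(" ring px",uu.mean(),vv.mean(),len(uu),P[w].mean(0), rect(P,w))
E
```

```text
top scan>40mm (array([ 559.1, -320.8]), array([108.4, 168.2]), 2.8, 889) head>98 (array([ 561.8, -368.2]), array([105.1,  73.7]), 4.3, 487) grip (array([ 539.9, -292.1]), array([ 70.6, 108.2]), 4.2, 292)
 grip/head top med z 0.10649570065765013 base z 0.0032726140458412267
 card (array([ 723.8, -287.9]), array([230.6,  33.3]), 88.0, 251) base (array([ 601.3, -300.1]), array([299.5, 297. ]), 90.0, 3662)
 orange (array([ 488.3, -241.9]), array([ 36.4, 216.1]), 41.1, 28) [[0.556, -0.292, 0.088], [0.557, -0.296, 0.084], [0.554, -0.291, 0.073], [0.553, -0.292, 0.086], [0.553, -0.296, 0.088], [0.553, -0.299, 0.088], [0.553, -0.304, 0.084], [0.553, -0.307, 0.087], [0.553, -0.312, 0.081], [0.553, -0.315, 0.082], [0.551, -0.3, 0.069], [0.551, -0.303, 0.07], [0.55, -0.306, 0.072], [0.549, -0.308, 0.082], [0.549, -0.311, 0.082], [0.549, -0.314, 0.086], [0.549, -0.318, 0.087], [0.549, -0.322, 0.084], [0.549, -0.326, 0.084], [0.549, -0.329, 0.087], [0.547, -0.318, 0.07], [0.546, -0.32, 0.077], [0.546, -0.323, 0.081], [0.546, -0.326, 0.084], [0.545, -0.329, 0.087], [0.546, -0.335, 0.044], [0.543, 
[... 1819 characters left out ...]
81], [0.549, -0.317, 0.082], [0.551, -0.319, 0.082]]
 holster>50 (array([477.1, 343.1]), array([ 86.7, 158.5]), 66.6, 217) gauge top (array([464.6, 347.8]), array([ 55.4, 149.4]), 69.9, 162) 0.19139608358635352
 large yellow (array([383.5, 381.5]), array([43.8, 69.2]), 84.9, 778) green (array([515.2, 448.1]), array([41.5, 30.5]), 84.8, 256) sprayer (array([497.1, 535.4]), array([ 69., 139.]), 29.8, 648)
 plane [ 0.34865802  0.04509819 -0.10621731] slope deg 19.36976699518974 yaw 7.370169433331961 (array([571. ,  17.6]), array([204.7, 246.7]), 3.5, 4112)
 ring px 311.3369565217391 180.02173913043478 92 [0.57786044 0.02187074 0.09774131] (array([613.6,   5.9]), array([105.6, 149.9]), 32.9, 92)
```

Request:
{"api": "jog_arm", "payload": {"increments": [{"dx": 30, "dy": -20, "dz": 40, "az": 0}, {"dx": 280, "dy": -355, "dz": 50, "az": -36}, {"dx": 280, "dy": -355, "dz": 50, "az": -36}, {"dx": 280, "dy": -355, "dz": 50, "az": -36}, {"dx": 280, "dy": -355, "dz": 50, "az": -36}, {"dx": 280, "dy": -355, "dz": 50, "az": -36}, {"dx": 280, "dy": -355, "dz": 50, "az": -36}, {"dx": 280, "dy": -355, "dz": 50, "az": -36}, {"dx": 280, "dy": -355, "dz": 50, "az": -36}, {"dx": 350, "dy": -655, "dz": 50, "az": -71.5}, {"dx": 350, "dy": -655, "dz": 50, "az": -71.5}, {"dx": 350, "dy": -655, "dz": 50, "az": -71.5}]}}

```text
invalid input
```

Request:
{"api": "jog_arm", "payload": {"increments": [{"dx": 30, "dy": -20, "dz": 40, "ax": 0, "ay": 0, "az": 0, "jaw": 1}, {"dx": 60, "dy": -60, "dz": 50, "ax": 0, "ay": 0, "az": -8, "jaw": 1}]}}

```text
clock: 1.2
tool_pos: [0.2214, 0.5991, 0.4558]
ee_rot: [0.19, 0.982, 0.001, -0.0]
force: [-0.4, -0.5, 1.1]
width: 0.0941
```

Request:
{"api": "jog_arm", "payload": {"increments": [{"dx": 226, "dy": -295, "dz": 0, "ax": 0, "ay": 0, "az": -28, "jaw": 1}, {"dx": 226, "dy": -295, "dz": 0, "ax": 0, "ay": 0, "az": -28, "jaw": 1}, {"dx": 226, "dy": -295, "dz": 0, "ax": 0, "ay": 0, "az": -28, "jaw": 1}, {"dx": 226, "dy": -295, "dz": 0, "ax": 0, "ay": 0, "az": -28, "jaw": 1}, {"dx": 226, "dy": -295, "dz": 0, "ax": 0, "ay": 0, "az": -28, "jaw": 1}, {"dx": 226, "dy": -295, "dz": 0, "ax": 0, "ay": 0, "az": -28, "jaw": 1}, {"dx": 226, "dy": -295, "dz": 0, "ax": 0, "ay": 0, "az": -28, "jaw": 1}, {"dx": 300, "dy": -600, "dz": 0, "ax": 0, "ay": 0, "az": -63.5, "jaw": 1}, {"dx": 300, "dy": -600, "dz": 0, "ax": 0, "ay": 0, "az": -63.5, "jaw": 1}, {"dx": 300, "dy": -600, "dz": 0, "ax": 0, "ay": 0, "az": -63.5, "jaw": 1}, {"dx": 300, "dy": -600, "dz": 0, "ax": 0, "ay": 0, "az": -63.5, "jaw": 1}, {"dx": 300, "dy": -600, "dz": 0, "ax": 0, "ay": 0, "az": -63.5, "jaw": 1}]}}

```text
clock: 2.4
tool_pos: [0.5001, 0.0765, 0.4541]
ee_rot: [0.682, 0.732, 0.001, -0.0]
force: [0.4, 0.8, 0.2]
width: 0.0939
```

Request:
{"api": "jog_arm", "payload": {"increments": [{"dx": 26, "dy": -365, "dz": -30, "ax": 0, "ay": 0, "az": 0, "jaw": 1}, {"dx": 26, "dy": -365, "dz": -30, "ax": 0, "ay": 0, "az": 0, "jaw": 1}, {"dx": 26, "dy": -365, "dz": -30, "ax": 0, "ay": 0, "az": 0, "jaw": 1}, {"dx": 26, "dy": -365, "dz": -30, "ax": 0, "ay": 0, "az": 0, "jaw": 1}, {"dx": 26, "dy": -365, "dz": -30, "ax": 0, "ay": 0, "az": 0, "jaw": 1}, {"dx": 26, "dy": -365, "dz": -30, "ax": 0, "ay": 0, "az": 0, "jaw": 1}, {"dx": 26, "dy": -365, "dz": -30, "ax": 0, "ay": 0, "az": 0, "jaw": 1}, {"dx": 26, "dy": -365, "dz": -30, "ax": 0, "ay": 0, "az": 0, "jaw": 1}, {"dx": 26, "dy": -365, "dz": -30, "ax": 0, "ay": 0, "az": 0, "jaw": 1}, {"dx": 26, "dy": -365, "dz": -30, "ax": 0, "ay": 0, "az": 0, "jaw": 1}]}}

```text
clock: 3.4
tool_pos: [0.526, -0.2863, 0.4235]
ee_rot: [0.68, 0.734, -0.0, -0.0]
force: [0.8, 0.2, -0.2]
width: 0.0939
```

```bash
python3 - <<'E'
from h import *
o,p,d=shot("wrist","w1"); print(o["tool_pos"],o["ee_rot"])
P=cloud("wrist",d,o); X,Y,Z=P[...,0],P[...,1],P[...,2]
hsv=cv2.cvtColor(p,cv2.COLOR_RGB2HSV)
sc=(X>.45)&(X<.64)&(Y<-.2)&(Y>-.45)
print("head",rect(P,sc&(Z>.1)&(Z<.12)),"grip",rect(P,sc&(Z>.08)&(Z<.095)&(Y>-.32)),np.nanmedian(Z[sc&(Z>.08)&(Z<.095)&(Y>-.32)]))
org=(hsv[...,0]<16)&(hsv[...,1]>130)&sc&(Z>.05)
print("orange",rect(P,org),P[org].max(0),P[org].min(0))
E
```

```text
[ 0.52598141 -0.28629876  0.42353942] [ 6.79584191e-01  7.33597476e-01 -6.69200721e-05 -2.57909184e-04]
head (array([ 559.9, -359.3]), array([105.4,  54. ]), 4.2, 3931) grip (array([ 529.8, -280.6]), array([54.1, 80.5]), 3.2, 2293) 0.09022376600185888
orange (array([ 564. , -298.7]), array([ 80.2, 183.9]), 45.7, 343) [ 0.61328137 -0.25039366  0.34477497] [ 0.47530759 -0.37998756  0.06592592]
```

View pics/w1.png

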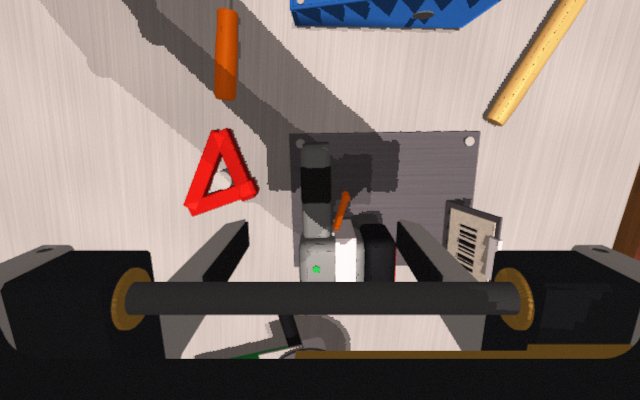

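```bash
python3 - <<'E'
from h import *
p,d,o=load("w1"); P=cloud("wrist",d,o); X,Y,Z=P[...,0],P[...,1],P[...,2]
hsv=cv2.cvtColor(p,cv2.COLOR_RGB2HSV)
v,u=np.mgrid[0:400,0:640]
g=(u>295)&(u<333)&(v>135)&(v<235)&(Z>.082)&(Z<.097)
print("grip",rect(P,g))
# grip edges per row
for r in range(150,235,10):
    k=np.nonzero(g[r])[0]; print(r,k.min(),k.max(),P[r,k.min()].round(4),P[r,k.max()].round(4))
h=(u>295)&(u<395)&(v>220)&(v<280)&(Z>.098)&(Z<.12)
for r in range(235,280,8):
    k=np.nonzero(h[r])[0]; print('h',r,k.min(),k.max(),P[r,k.min()].round(4),P[r,k.max()].round(4))
t=(u>333)&(u<355)&(v>185)&(v<233)&(hsv[...,0]<16)&(hsv[...,1]>130)
print("trig",rect(P,t)); i=np.argmax(np.where(t,Y,-9)); print(P.reshape(-1,3)[i]); print(P[t][::12].round(3))
cv2.imwrite("pics/w1c.png",cv2.resize(p[120:290,280:420,::-1],None,fx=4,fy=3.5*4/3.5,interpolation=cv2.INTER_CUBIC)[:600])
E
```

```text
grip (array([ 519.7, -290.3]), array([33.1, 98.9]), 6.1, 2574)
150 302 329 [ 0.502  -0.2463  0.087 ] [ 0.5304 -0.2445  0.0834]
160 301 330 [ 0.5014 -0.2571  0.0853] [ 0.5323 -0.2549  0.0845]
170 301 330 [ 0.5022 -0.2676  0.087 ] [ 0.5332 -0.2655  0.0852]
180 301 330 [ 0.5027 -0.2786  0.0862] [ 0.534  -0.276   0.0876]
190 301 330 [ 0.5033 -0.2899  0.0849] [ 0.5349 -0.2871  0.0869]
200 302 331 [ 0.5052 -0.3006  0.0869] [ 0.537  -0.299   0.0839]
210 302 330 [ 0.5057 -0.3129  0.0838] [ 0.5368 -0.3104  0.0843]
220 303 330 [ 0.5075 -0.3243  0.0843] [ 0.5377 -0.3217  0.0854]
230 303 330 [ 0.5082 -0.3364  0.0837] [ 0.5387 -0.3335  0.0854]
h 235 337 355 [ 0.546  -0.3341  0.0982] [ 0.5654 -0.3323  0.0991]
h 243 304 394 [ 0.5108 -0.3455  0.0993] [ 0.607  -0.3358  0.1055]
h 251 299 394 [ 0.5059 -0.3558  0.0983] [ 0.608  -0.3446  0.1063]
h 259 300 394 [ 0.5076 -0.3642  0.1005] [ 0.6091 -0.3536  0.1066]
h 267 300 394 [ 0.5082 -0.3739  0.1003] [ 0.6103 -0.363   0.1066]
h 275 300 394 [ 0.5087 -0.3842  0.0991] [ 0.6114 -0.3722  0.1071]
trig (array([ 555.4, -318.3]), array([52.7, 19.4]), 79.2, 309)
[nan nan nan]
[[ 0.556 -0.305  0.006]
 [ 0.554 -0.307  0.007]
 [ 0.552 -0.292  0.081]
 [ 0.555 -0.291  0.086]
 [ 0.55  -0.294  0.087]
 [ 0.552 -0.295  0.084]
 [ 0.554 -0.296  0.085]
 [ 0.557 -0.297  0.085]
 [ 0.55  -0.301  0.082]
 [ 0.554 -0.301  0.085]
 [ 0.549 -0.305  0.08 ]
 [ 0.553 -0.304  0.085]
 [ 0.548 -0.308  0.082]
 [ 0.552 -0.308  0.086]
 [ 0.547 -0.312  0.08 ]
 [ 0.551 -0.311  0.086]
 [ 0.546 -0.318  0.073]
 [ 0.549 -0.315  0.086]
 [ 0.548 -0.342  0.008]
 [ 0.548 -0.319  0.084]
 [ 0.544 -0.326  0.072]
 [ 0.548 -0.322  0.085]
 [ 0.544 -0.327  0.078]
 [ 0.549 -0.326  0.085]
 [ 0.547 -0.328  0.085]
 [ 0.547 -0.33   0.086]]
```

View pics/w1c.png

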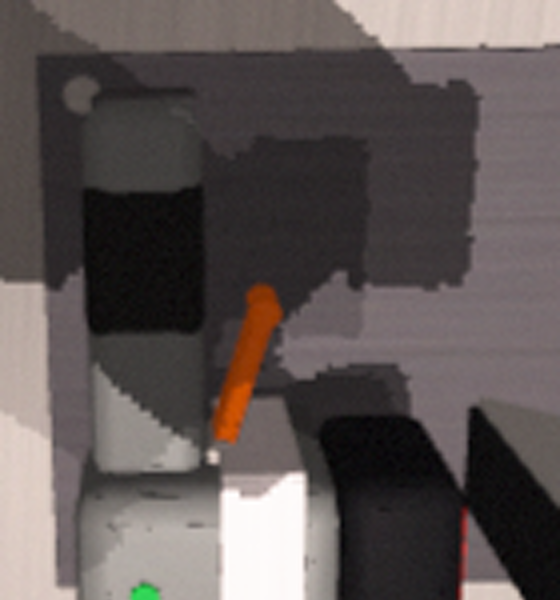

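Request:
{"api": "jog_arm", "payload": {"increments": [{"dx": -2, "dy": 0, "dz": -50, "ax": 0, "ay": 0, "az": 0, "jaw": 1}, {"dx": -2, "dy": 0, "dz": -70, "ax": 0, "ay": 0, "az": 0, "jaw": 1}, {"dx": -2, "dy": 0, "dz": -70, "ax": 0, "ay": 0, "az": 0, "jaw": 1}]}}

```text
clock: 3.75
tool_pos: [0.5238, -0.2843, 0.3515]
ee_rot: [0.679, 0.735, -0.001, -0.002]
force: [0.1, 1.1, -0.5]
width: 0.0938
```

```bash
python3 - <<'E'
from h import *
o=get_obs(); print(o["tool_pos"],o["ee_rot"],o["force"],o["q"],o["clock"])
E
```

```text
[ 0.52383641 -0.28431552  0.35154359] [ 6.78544493e-01  7.34556498e-01 -5.78303455e-04 -1.94608741e-03] [ 0.1430989   1.10581009 -0.53447534] [-0.18437617  0.4387011   0.75031779  1.87098655 -0.35722197  0.97487422
  0.80353476] 3.75
```

Request:
{"api": "jog_arm", "payload": {"increments": [{"dx": -1, "dy": -17, "dz": -40, "ax": 0, "ay": 0, "az": 0, "jaw": 1}, {"dx": -1, "dy": -17, "dz": -80, "ax": 0, "ay": 0, "az": 0, "jaw": 1}, {"dx": -1, "dy": -17, "dz": -96, "ax": 0, "ay": 0, "az": 0, "jaw": 1}, {"dx": -1, "dy": -17, "dz": -96, "ax": 0, "ay": 0, "az": 0, "jaw": 1}, {"dx": -1, "dy": -17, "dz": -96, "ax": 0, "ay": 0, "az": 0, "jaw": 1}]}}

```text
clock: 4.25
tool_pos: [0.5238, -0.3034, 0.2595]
ee_rot: [0.679, 0.734, 0.0, 0.001]
force: [0.6, -0.4, 0.9]
width: 0.0943
```

```bash
python3 - <<'E'
from h import *
o,p,d=shot("wrist","w2"); print(o["tool_pos"],o["ee_rot"],o["force"],o["clock"])
E
```

```text
[ 0.52376543 -0.30335646  0.25954048] [6.79130516e-01 7.34017121e-01 3.45018449e-04 7.00023127e-04] [ 0.61109507 -0.43269353  0.85100099] 4.25
```

View pics/w2.png

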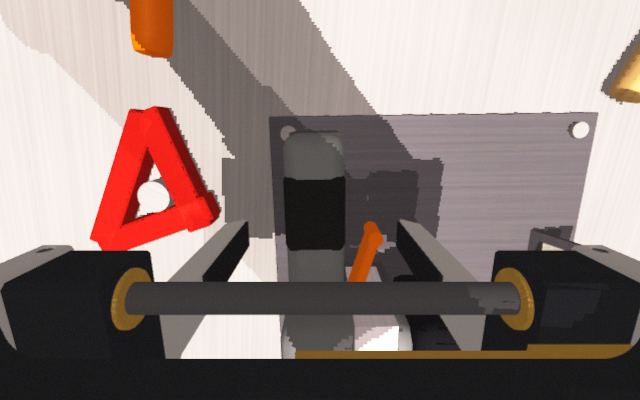

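Request:
{"api": "jog_arm", "payload": {"increments": [{"dx": -1, "dy": 1, "dz": -3, "ax": 0, "ay": 0, "az": 0, "jaw": -0.4}, {"dx": -1, "dy": 1, "dz": -3, "ax": 0, "ay": 0, "az": 0, "jaw": -0.4}, {"dx": -1, "dy": 1, "dz": -3, "ax": 0, "ay": 0, "az": 0, "jaw": -0.4}, {"dx": -1, "dy": 1, "dz": -3, "ax": 0, "ay": 0, "az": 0, "jaw": -0.4}, {"dx": -1, "dy": 1, "dz": -3, "ax": 0, "ay": 0, "az": 0, "jaw": -0.4}, {"dx": -1, "dy": 1, "dz": -3, "ax": 0, "ay": 0, "az": 0, "jaw": -0.4}, {"dx": -1, "dy": 1, "dz": -3, "ax": 0, "ay": 0, "az": 0, "jaw": -0.4}], "squeeze": 15}}

```text
clock: 5.0
tool_pos: [0.5229, -0.302, 0.2549]
ee_rot: [0.679, 0.734, 0.001, 0.001]
force: [19.8, 6.1, -2.4]
width: 0.0419
```

```bash
python3 - <<'E'
from h import *
o,p,d=shot("wrist","w3"); print(o["tool_pos"],o["force"],o["width"],o["clock"])
E
```

```text
[ 0.52293341 -0.30201101  0.25494845] [19.80654538  6.06046063 -2.37207648] 0.04185876418311107 5.0
```

View pics/w3.png

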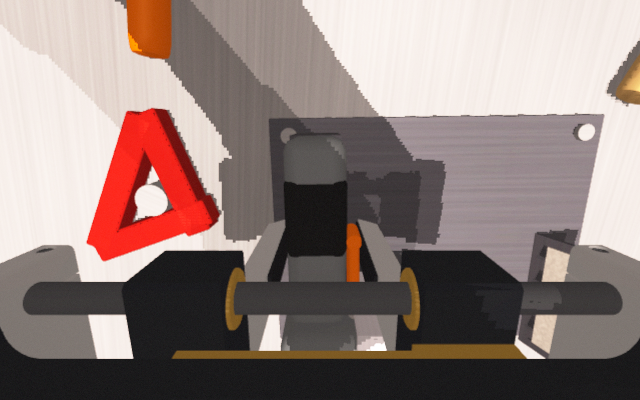

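Request:
{"api": "jog_arm", "payload": {"increments": [{"dx": 1, "dy": 0, "dz": 0, "ax": 0, "ay": 0, "az": 0, "jaw": -0.4}, {"dx": 1, "dy": 0, "dz": 0, "ax": 0, "ay": 0, "az": 0, "jaw": -0.4}]}}

```text
clock: 5.25
tool_pos: [0.5239, -0.302, 0.255]
ee_rot: [0.679, 0.734, 0.001, 0.0]
force: [5.6, 5.6, 2.6]
width: 0.0401
```

Request:
{"api": "jog_arm", "payload": {"increments": [{"dx": 0, "dy": 0, "dz": 0, "ax": 0, "ay": 0, "az": 0, "jaw": 1}, {"dx": 0, "dy": 0, "dz": 0, "ax": 0, "ay": 0, "az": 0, "jaw": 1}, {"dx": 0, "dy": 0, "dz": 0, "ax": 0, "ay": 0, "az": 0, "jaw": 1}, {"dx": 0, "dy": 0, "dz": 0, "ax": 0, "ay": 0, "az": 0, "jaw": 1}, {"dx": 0, "dy": 0, "dz": 0, "ax": 0, "ay": 0, "az": 0, "jaw": 1}, {"dx": 0, "dy": 0, "dz": 0, "ax": 0, "ay": 0, "az": 0, "jaw": 1}]}}

```text
clock: 5.85
tool_pos: [0.5227, -0.3025, 0.2546]
ee_rot: [0.679, 0.734, -0.0, -0.0]
force: [0.0, 0.4, 0.4]
width: 0.0846
```

```bash
python3 - <<'E'
from h import *
o,p,d=shot("wrist","w4"); print(o["tool_pos"],o["force"],o["width"],o["clock"])
E
```

```text
[ 0.52268151 -0.30247748  0.25456366] [0.0221209  0.36833564 0.36214226] 0.0846280952178822 5.85
```

View pics/w4.png

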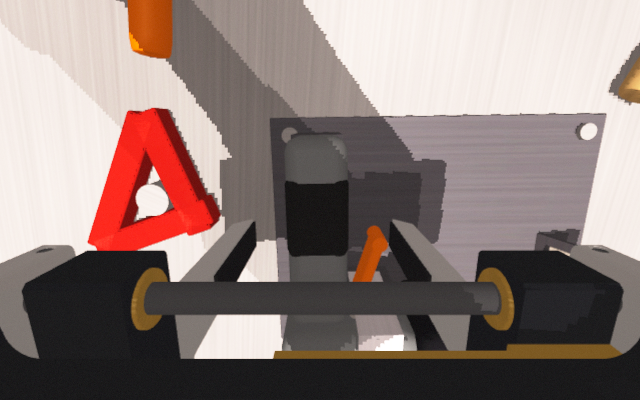

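Gripping closed to 40 mm, so the trigger was home, and it is out again now at pixel (375,235). Next I lift off and look at the ring on the way to the gauge.

Request:
{"api": "jog_arm", "payload": {"increments": [{"dx": 0, "dy": 0, "dz": 50, "ax": 0, "ay": 0, "az": 0, "jaw": 1}, {"dx": 0, "dy": 0, "dz": 100, "ax": 0, "ay": 0, "az": 0, "jaw": 1}, {"dx": 45, "dy": 320, "dz": 195, "ax": 0, "ay": 0, "az": 70, "jaw": 1}, {"dx": 45, "dy": 320, "dz": 195, "ax": 0, "ay": 0, "az": 70, "jaw": 1}, {"dx": 45, "dy": 320, "dz": 195, "ax": 0, "ay": 0, "az": 70, "jaw": 1}, {"dx": 45, "dy": 320, "dz": 195, "ax": 0, "ay": 0, "az": 70, "jaw": 1}, {"dx": 45, "dy": 320, "dz": 195, "ax": 0, "ay": 0, "az": 70, "jaw": 1}, {"dx": 45, "dy": 320, "dz": 195, "ax": 0, "ay": 0, "az": 70, "jaw": 1}, {"dx": 45, "dy": 320, "dz": 195, "ax": 0, "ay": 0, "az": 70, "jaw": 1}, {"dx": 45, "dy": 320, "dz": 195, "ax": 0, "ay": 0, "az": 70, "jaw": 1}, {"dx": 45, "dy": 320, "dz": 195, "ax": 0, "ay": 0, "az": 70, "jaw": 1}, {"dx": 45, "dy": 320, "dz": 195, "ax": 0, "ay": 0, "az": 70, "jaw": 1}]}}

```text
clock: 7.1
tool_pos: [0.5678, 0.0167, 0.4495]
ee_rot: [0.138, 0.99, -0.0, -0.0]
force: [-0.2, -0.4, -0.0]
width: 0.0943
```

```bash
python3 - <<'E'
from h import *
o,p,d=shot("wrist","w5"); print(o["tool_pos"],o["ee_rot"],o["q"],o["clock"])
E
```

```text
[0.56778358 0.01666441 0.44951453] [ 1.37796141e-01  9.90460568e-01 -1.72421947e-04 -2.37822552e-04] [-0.54855931  0.22436645  0.48201046  1.81910141 -0.11424007  1.12605998
  1.26680388] 7.1
```

View pics/w5.png

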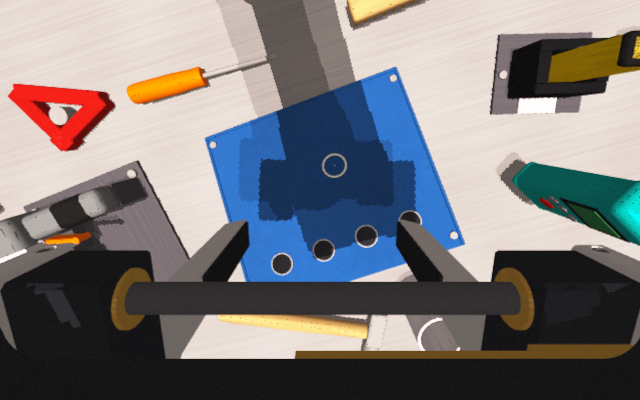

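```bash
cat > ring.py <<'E'
from h import *
def ring(n,name,u0,v0,r=18):
    p,d,o=load(name); P=cloud(n,d,o); X,Y,Z=P[...,0],P[...,1],P[...,2]
    hsv=cv2.cvtColor(p,cv2.COLOR_RGB2HSV)
    b=(hsv[...,0]>95)&(hsv[...,0]<125)&(hsv[...,1]>120)&(Z>.062)&(Z<.135)&(X>.42)&(X<.72)&(abs(Y)<.16)
    q=P[b]; k=np.ones(len(q),bool)
    for _ in range(4):
        A=np.c_[q[:,:2],np.ones(len(q))]; s=np.linalg.lstsq(A[k],q[k,2],rcond=None)[0]; k=abs(q[:,2]-A@s)<.005
    nrm=np.array([-s[0],-s[1],1]); nrm/=np.linalg.norm(nrm)
    v,u=np.mgrid[0:400,0:640]
    w=(np.hypot(u-u0,v-v0)<r)&(hsv[...,1]<150)
    pts=np.argwhere(w)[:,::-1].astype(np.float32)
    (c,ax,an)=cv2.fitEllipse(cv2.convexHull(pts)) 
    K,Rm,t,_=cal(n,o); ray=Rm@np.array([(c[0]-K[0,2])/K[0,0],-(c[1]-K[1,2])/K[1,1],-1])
    # plane z=s0x+s1y+s2
    lam=(s[0]*t[0]+s[1]*t[1]+s[2]-t[2])/(ray[2]-s[0]*ray[0]-s[1]*ray[1])
    print(n,"px",c,ax,len(pts),"plane n",nrm.round(4),"slope",np.degrees(np.arccos(nrm[2])),"yaw",np.degrees(np.arctan2(s[1],s[0])),"ring",(t+lam*ray).round(4))
    return P,b
E
python3 - <<'E'
from ring import *
P,b=ring("wrist","w5",334,166)
print(rect(P,b))
ring("top","top0",300,205,7); ring("side","side0",303,184,8)
E
```

```text
wrist px (333.97247314453125, 165.0008087158203) (25.356447219848633, 26.64599609375) 264 plane n [-0.3407 -0.0218  0.9399] slope 19.964519129468325 yaw 3.6555402631042546 ring [0.5503 0.0359 0.0896]
(array([571.5,  20.2]), array([200.1, 241.7]), 3.6, 33452)
top px (300.0, 205.0) (13.416407585144043, 13.416407585144043) 138 plane n [-0.3389 -0.0233  0.9405] slope 19.859153169206976 yaw 3.9301362484266296 ring [0.5486 0.0368 0.0889]
side px (302.49102783203125, 184.32061767578125) (9.331304550170898, 11.836365699768066) 91 plane n [-0.3386 -0.0217  0.9407] slope 19.83200759099968 yaw 3.6660632993428854 ring [0.5505 0.0343 0.0876]
```

Request:
{"api": "jog_arm", "payload": {"increments": [{"dx": -63, "dy": 290, "dz": -20, "ax": 0, "ay": 0, "az": 0, "jaw": 1}, {"dx": -63, "dy": 290, "dz": -20, "ax": 0, "ay": 0, "az": 0, "jaw": 1}, {"dx": -63, "dy": 290, "dz": -20, "ax": 0, "ay": 0, "az": 0, "jaw": 1}, {"dx": -63, "dy": 290, "dz": -20, "ax": 0, "ay": 0, "az": 0, "jaw": 1}, {"dx": -63, "dy": 290, "dz": -20, "ax": 0, "ay": 0, "az": 0, "jaw": 1}, {"dx": -63, "dy": 290, "dz": -20, "ax": 0, "ay": 0, "az": 0, "jaw": 1}, {"dx": -63, "dy": 290, "dz": -20, "ax": 0, "ay": 0, "az": 0, "jaw": 1}, {"dx": -63, "dy": 290, "dz": -20, "ax": 0, "ay": 0, "az": 0, "jaw": 1}]}}

```text
clock: 7.95
tool_pos: [0.505, 0.3078, 0.4291]
ee_rot: [0.137, 0.991, -0.001, -0.0]
force: [-0.1, -0.7, 0.9]
width: 0.0939
```

```bash
python3 - <<'E'
from h import *
o,p,d=shot("wrist","w6"); print(o["tool_pos"],o["ee_rot"],o["q"],o["clock"])
P=cloud("wrist",d,o); X,Y,Z=P[...,0],P[...,1],P[...,2]
ho=(X>.43)&(X<.58)&(Y<.38)&(Y>.24)
print("top",rect(P,ho&(Z>.141)&(Z<.155)),np.nanmedian(Z[ho&(Z>.141)&(Z<.155)]))
print("rim",rect(P,ho&(Z>.055)&(Z<.066)),"plate",rect(P,ho&(Z<.03)&(Z>.003)))
E
```

```text
[0.50495756 0.3077785  0.42909195] [ 1.36640850e-01  9.90620424e-01 -6.20532667e-04 -2.61104533e-04] [-0.91820536  0.27481354  0.32044692  1.78560654 -0.09555207  1.09760496
  0.73139495] 7.95
top (array([519.5, 332.9]), array([51.1, 29.2]), 74.5, 1678) 0.14824075118862837
rim (array([519.2, 333. ]), array([84.1, 59.1]), 75.3, 1508) plate (array([509.1, 313.2]), array([133.7, 140.7]), 90.0, 2026)
```

View pics/w6.png

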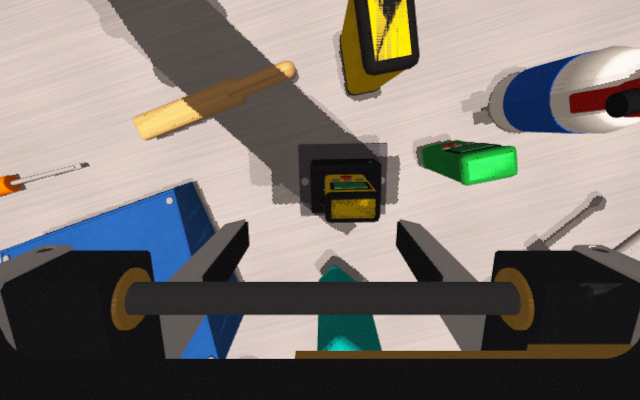

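Request:
{"api": "jog_arm", "payload": {"increments": [{"dx": 14.5, "dy": 25, "dz": -40, "ax": 0, "ay": 0, "az": 0.7, "jaw": 1}, {"dx": 14.5, "dy": 25, "dz": -60, "ax": 0, "ay": 0, "az": 0.7, "jaw": 1}, {"dx": 14.5, "dy": 25, "dz": -60, "ax": 0, "ay": 0, "az": 0.7, "jaw": 1}, {"dx": 14.5, "dy": 25, "dz": -100, "ax": 0, "ay": 0, "az": 0.7, "jaw": 1}, {"dx": 14.5, "dy": 25, "dz": -141, "ax": 0, "ay": 0, "az": 0.7, "jaw": 1}, {"dx": 14.5, "dy": 25, "dz": -141, "ax": 0, "ay": 0, "az": 0.7, "jaw": 1}, {"dx": 14.5, "dy": 25, "dz": -141, "ax": 0, "ay": 0, "az": 0.7, "jaw": 1}]}}

```text
clock: 8.7
tool_pos: [0.5203, 0.3316, 0.2904]
ee_rot: [0.131, 0.991, -0.0, 0.0]
force: [0.8, 0.7, 0.3]
width: 0.0942
```

```bash
python3 - <<'E'
from h import *
o,p,d=shot("wrist","w7"); print(o["tool_pos"],o["ee_rot"],o["force"],o["clock"])
E
```

```text
[0.52034723 0.33164446 0.29037107] [ 1.30692566e-01  9.91422918e-01 -1.09481629e-04  1.99313977e-04] [0.79593219 0.74217977 0.30311845] 8.7
```

View pics/w7.png

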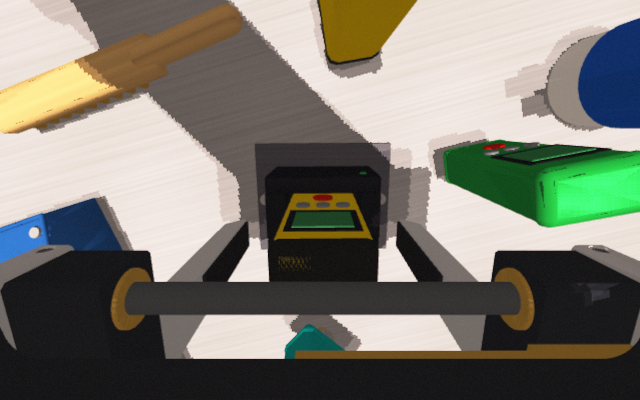

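Request:
{"api": "jog_arm", "payload": {"increments": [{"dx": -0.5, "dy": 1, "dz": -1, "ax": 0, "ay": 0, "az": 0, "jaw": -0.5}, {"dx": -0.5, "dy": 1, "dz": -1, "ax": 0, "ay": 0, "az": 0, "jaw": -0.5}, {"dx": -0.5, "dy": 1, "dz": -1, "ax": 0, "ay": 0, "az": 0, "jaw": -0.5}, {"dx": -0.5, "dy": 1, "dz": -1, "ax": 0, "ay": 0, "az": 0, "jaw": -0.5}, {"dx": -0.5, "dy": 1, "dz": -1, "ax": 0, "ay": 0, "az": 0, "jaw": -0.5}, {"dx": -0.5, "dy": 1, "dz": -1, "ax": 0, "ay": 0, "az": 0, "jaw": -0.5}, {"dx": -0.5, "dy": 1, "dz": -1, "ax": 0, "ay": 0, "az": 0, "jaw": -0.5}], "squeeze": 30}}

```text
clock: 9.45
tool_pos: [0.519, 0.3335, 0.2877]
ee_rot: [0.13, 0.992, -0.0, -0.0]
force: [-0.6, -1.0, 1.3]
width: 0.0501
```

```bash
python3 - <<'E'
from h import *
o=get_obs(); print(o["tool_pos"],o["ee_rot"],o["force"],o["moment"],o["width"],o["clock"])
E
```

```text
[0.51900323 0.33351737 0.2876773 ] [ 1.29573128e-01  9.91569852e-01 -1.45830743e-04 -1.06108071e-04] [-0.56279074 -0.9777344   1.32930319] [-0.08128317  0.16682023  0.06011017] 0.05013778751561663 9.45
```

Request:
{"api": "jog_arm", "payload": {"increments": [{"dx": 0, "dy": 0, "dz": 20, "ax": 0, "ay": 0, "az": 0, "jaw": -0.5}, {"dx": 0, "dy": 0, "dz": 50, "ax": 0, "ay": 0, "az": 0, "jaw": -0.5}, {"dx": 0, "dy": 0, "dz": 90, "ax": 0, "ay": 0, "az": 0, "jaw": -0.5}, {"dx": 0, "dy": 0, "dz": 130, "ax": 0, "ay": 0, "az": 0, "jaw": -0.5}, {"dx": 0, "dy": 0, "dz": 160, "ax": 0, "ay": 0, "az": 0, "jaw": -0.5}, {"dx": 0, "dy": 0, "dz": 160, "ax": 0, "ay": 0, "az": 0, "jaw": -0.5}, {"dx": 0, "dy": 0, "dz": 160, "ax": 0, "ay": 0, "az": 0, "jaw": -0.5}]}}

```text
clock: 10.15
tool_pos: [0.5189, 0.3335, 0.4476]
ee_rot: [0.129, 0.992, 0.0, 0.0]
force: [-0.3, -0.3, -2.2]
width: 0.0499
```

```bash
cat > plan.py <<'E'
from h import *
import sys
ring=np.array([.5500,.0357,.0890]); n=np.array([-np.sin(np.radians(20))*np.cos(np.radians(3.7)),-np.sin(np.radians(20))*np.sin(np.radians(3.7)),np.cos(np.radians(20))])
def plan(o,off,axis_tool=np.array([0,0,-1.]),tip_tool=np.array([0,0,.2797])):
    Rt=R.from_quat(o["ee_rot"]).as_matrix(); a=Rt@axis_tool
    ax=np.cross(a,n); ang=np.arctan2(np.linalg.norm(ax),a@n); rv=ax/np.linalg.norm(ax)*ang
    Rn=R.from_rotvec(rv).as_matrix()@Rt
    tcp=ring+n*off-Rn@tip_tool
    print("off",off,"d mm",((tcp-o["tool_pos"])*1000).round(1),"rot deg",np.degrees(rv).round(2),"tcp",tcp.round(4), "tip now",(o["tool_pos"]+Rt@tip_tool).round(4))
E
python3 - <<'E'
from plan import *
o,p,d=shot("wrist","w8"); print(o["tool_pos"],o["ee_rot"],o["force"],o["width"],o["clock"])
shot("side","side8")
q=cv2.imread("pics/side8.png")[60:260,150:400]; cv2.imwrite("pics/side8c.png",cv2.resize(q,None,fx=3,fy=3,interpolation=cv2.INTER_CUBIC))
for f in (.1,.04,.01,0): plan(o,f)
E
```

```text
[0.51886092 0.33352427 0.44762537] [1.29497264e-01 9.91579764e-01 1.69414025e-04 4.08952642e-05] [-0.31238223 -0.25914695 -2.2448537 ] 0.04990714264229732 10.15
off 0.1 d mm [ -98.5 -306.2   -1.8] rot deg [ 1.270e+00 -1.995e+01 -1.000e-02] tcp [0.4204 0.0273 0.4458] tip now [0.5189 0.3336 0.1679]
off 0.04 d mm [ -78.  -304.9  -58.2] rot deg [ 1.270e+00 -1.995e+01 -1.000e-02] tcp [0.4409 0.0286 0.3894] tip now [0.5189 0.3336 0.1679]
off 0.01 d mm [ -67.7 -304.2  -86.4] rot deg [ 1.270e+00 -1.995e+01 -1.000e-02] tcp [0.4511 0.0293 0.3612] tip now [0.5189 0.3336 0.1679]
off 0 d mm [ -64.3 -304.   -95.8] rot deg [ 1.270e+00 -1.995e+01 -1.000e-02] tcp [0.4545 0.0295 0.3518] tip now [0.5189 0.3336 0.1679]
```

View pics/w8.png

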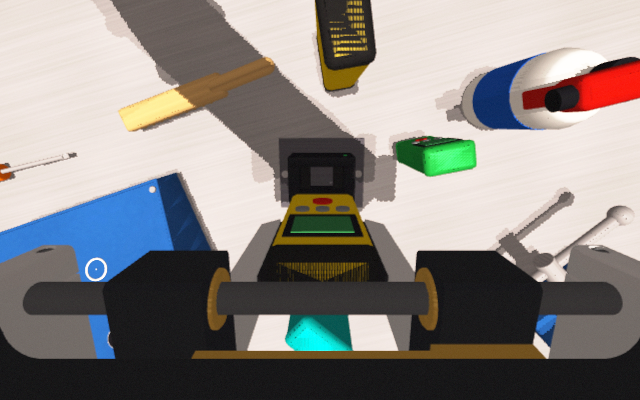

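View pics/side8c.png

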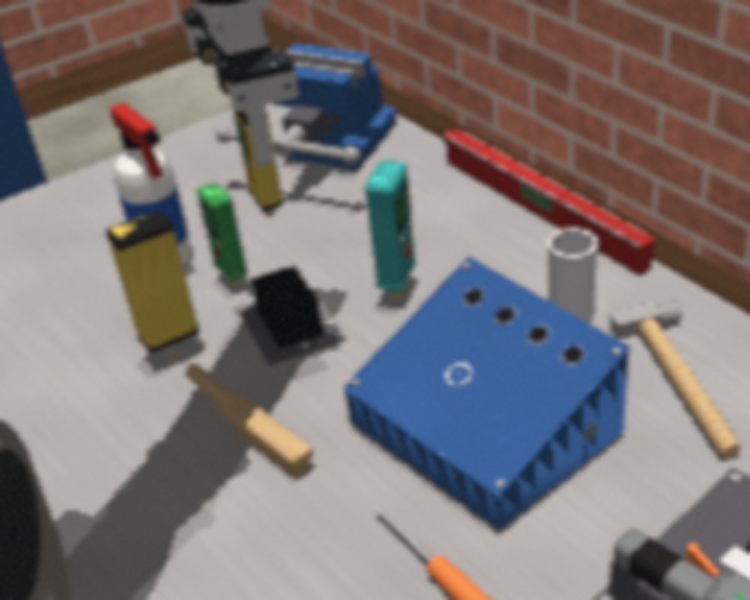

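```bash
python3 - <<'E'
from h import *
p,d,o=load("w8"); P=cloud("wrist",d,o); Rt=R.from_quat(o["ee_rot"]).as_matrix(); T=(P-o["tool_pos"])@Rt
v,u=np.mgrid[0:400,0:640]
m=(u>280)&(u<365)&(v>195)&(v<240)&(T[...,0]>.005)&(T[...,0]<.022)&(T[...,2]<.27)
q=T[m]; A=np.c_[q[:,1:],np.ones(len(q))]; s=np.linalg.lstsq(A,q[:,0],rcond=None)[0]; r=q[:,0]-A@s;k=abs(r)<.0015;s=np.linalg.lstsq(A[k],q[k,0],rcond=None)[0]
print(len(q),k.sum(),"x = a*y+b*z+c",s, "tilt deg about y",np.degrees(np.arctan(s[1])),"yaw",np.degrees(np.arctan(s[0])), "z range",q[:,2].min(),q[:,2].max(),"x@z.2",s[1]*.2+s[2],"y range",q[:,1].min(),q[:,1].max())
for r in range(195,240,8):
    k=np.nonzero(m[r])[0]; print(r,T[r,k.min()].round(4),T[r,k.max()].round(4))
E
```

```text
3315 3179 x = a*y+b*z+c [-0.00157942 -0.01074117  0.01592546] tilt deg about y -0.6153999691098325 yaw -0.09049409905143063 z range 0.1529138962221374 0.25240108643620346 x@z.2 0.013777228295588287 y range -0.02550963339110863 0.026425978042105887Traceback (most recent call last):
  File "<stdin>", line 8, in <module>
    return umr_minimum(a, axis, None, out, keepdims, initial, where)
ValueError: zero-size array to reduction operation minimum which has no identity
```

Request:
{"api": "jog_arm", "payload": {"increments": [{"dx": -98.5, "dy": -306, "dz": 8, "ax": 1.27, "ay": -19.95, "az": 0, "jaw": -0.5}, {"dx": -98.5, "dy": -306, "dz": 8, "ax": 1.27, "ay": -19.95, "az": 0, "jaw": -0.5}, {"dx": -98.5, "dy": -306, "dz": 8, "ax": 1.27, "ay": -19.95, "az": 0, "jaw": -0.5}, {"dx": -98.5, "dy": -306, "dz": 8, "ax": 1.27, "ay": -19.95, "az": 0, "jaw": -0.5}, {"dx": -98.5, "dy": -306, "dz": 8, "ax": 1.27, "ay": -19.95, "az": 0, "jaw": -0.5}, {"dx": -98.5, "dy": -306, "dz": 8, "ax": 1.27, "ay": -19.95, "az": 0, "jaw": -0.5}, {"dx": -98.5, "dy": -306, "dz": 8, "ax": 1.27, "ay": -19.95, "az": 0, "jaw": -0.5}, {"dx": -98.5, "dy": -306, "dz": 0, "ax": 1.27, "ay": -19.95, "az": 0, "jaw": -0.5}, {"dx": -98.5, "dy": -306, "dz": 0, "ax": 1.27, "ay": -19.95, "az": 0, "jaw": -0.5}, {"dx": -98.5, "dy": -306, "dz": 0, "ax": 1.27, "ay": -19.95, "az": 0, "jaw": -0.5}]}}

```text
clock: 11.25
tool_pos: [0.4206, 0.0285, 0.4471]
ee_rot: [0.127, 0.977, 0.033, 0.17]
force: [0.2, 0.4, -1.6]
width: 0.0498
```

```bash
python3 - <<'E'
from plan import *
o,p,d=shot("wrist","w9"); print(o["tool_pos"],o["ee_rot"],o["force"],o["width"],o["clock"],o["q"])
shot("side","side9")
q=cv2.imread("pics/side9.png")[60:260,200:450]; cv2.imwrite("pics/side9c.png",cv2.resize(q,None,fx=3,fy=3,interpolation=cv2.INTER_CUBIC))
for f in (.1,.04,.02,.01,0): plan(o,f)
E
```

```text
[0.42059713 0.02848698 0.44713851] [0.12699356 0.97671329 0.03276799 0.16979412] [ 0.22224101  0.37481544 -1.59833245] 0.04979602403638823 11.25 [-0.84280333 -0.21493448  0.52098572  2.21951318  0.27204744  0.78700155
  0.83705975]
off 0.1 d mm [-0.2 -1.2 -1.3] rot deg [ 0.06 -0.08  0.02] tcp [0.4204 0.0273 0.4458] tip now [0.5157 0.0343 0.1842]
off 0.04 d mm [ 20.3   0.2 -57.7] rot deg [ 0.06 -0.08  0.02] tcp [0.4409 0.0286 0.3894] tip now [0.5157 0.0343 0.1842]
off 0.02 d mm [ 27.1   0.6 -76.5] rot deg [ 0.06 -0.08  0.02] tcp [0.4477 0.0291 0.3706] tip now [0.5157 0.0343 0.1842]
off 0.01 d mm [ 30.5   0.8 -85.9] rot deg [ 0.06 -0.08  0.02] tcp [0.4511 0.0293 0.3612] tip now [0.5157 0.0343 0.1842]
off 0 d mm [ 33.9   1.  -95.3] rot deg [ 0.06 -0.08  0.02] tcp [0.4545 0.0295 0.3518] tip now [0.5157 0.0343 0.1842]
```

View pics/w9.png

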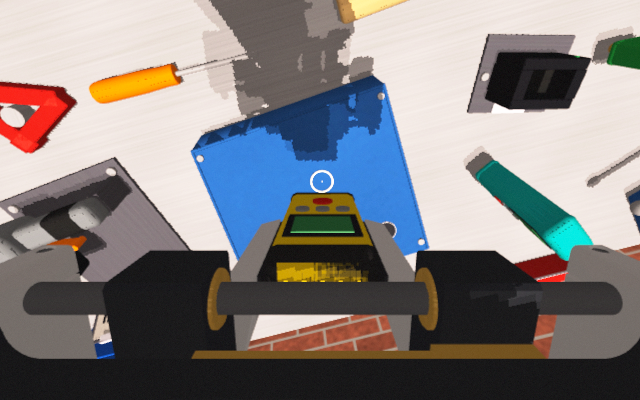

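View pics/side9c.png

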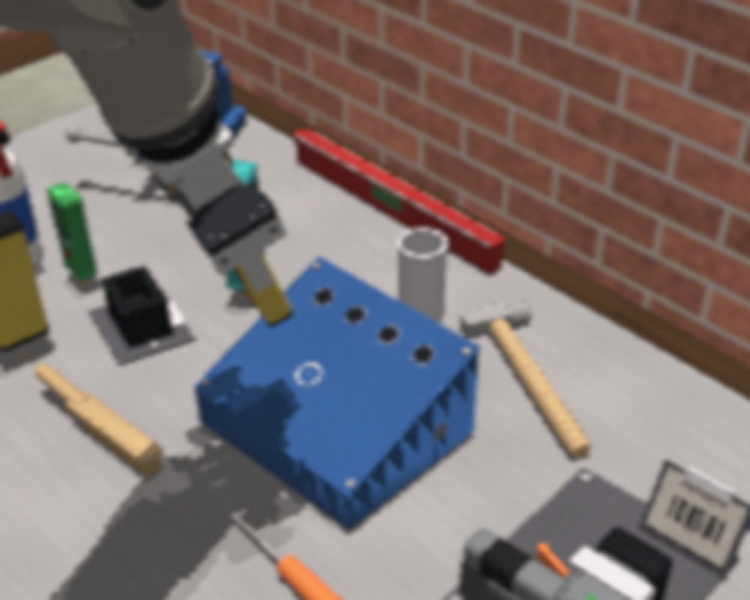

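```bash
python3 - <<'E'
from ring import *
ring("wrist","w9",321,181,16)
E
```

```text
wrist px (320.8830261230469, 182.5912322998047) (24.010969161987305, 28.002134323120117) 228 plane n [-0.3405 -0.0216  0.94  ] slope 19.947958193645256 yaw 3.6217539004687356 ring [0.5519 0.0344 0.0904]
```

Request:
{"api": "jog_arm", "payload": {"increments": [{"dx": 13, "dy": 0, "dz": -37, "ax": 0, "ay": 0, "az": 0, "jaw": -0.5}, {"dx": 21, "dy": 0.2, "dz": -58, "ax": 0, "ay": 0, "az": 0, "jaw": -0.5}, {"dx": 23.8, "dy": 0.4, "dz": -67, "ax": 0, "ay": 0, "az": 0, "jaw": -0.5}, {"dx": 23.8, "dy": 0.4, "dz": -67, "ax": 0, "ay": 0, "az": 0, "jaw": -0.5}, {"dx": 23.8, "dy": 0.4, "dz": -67, "ax": 0, "ay": 0, "az": 0, "jaw": -0.5}]}}

```text
clock: 11.85
tool_pos: [0.4445, 0.0283, 0.3813]
ee_rot: [0.127, 0.977, 0.033, 0.17]
force: [0.2, -0.1, -2.0]
width: 0.05
```

```bash
python3 - <<'E'
from plan import *
o,p,d=shot("wrist","w10"); print(o["tool_pos"],o["ee_rot"],o["force"],o["width"],o["clock"])
for f in (.02,.01,0): plan(o,f)
q=cv2.imread("pics/w10.png")[100:300,200:440]; cv2.imwrite("pics/w10c.png",cv2.resize(q,None,fx=3,fy=3,interpolation=cv2.INTER_CUBIC))
E
```

```text
[0.44448275 0.02830509 0.38130607] [0.12735617 0.9765523  0.03326786 0.17035038] [ 0.24690585 -0.1249771  -1.95625168] 0.04996771309718643 11.85
off 0.02 d mm [  3.2   0.8 -10.7] rot deg [ 0.03 -0.01  0.01] tcp [0.4477 0.0291 0.3706] tip now [0.5399 0.0343 0.1185]
off 0.01 d mm [  6.6   1.  -20.1] rot deg [ 0.03 -0.01  0.01] tcp [0.4511 0.0293 0.3612] tip now [0.5399 0.0343 0.1185]
off 0 d mm [ 10.1   1.2 -29.5] rot deg [ 0.03 -0.01  0.01] tcp [0.4545 0.0295 0.3518] tip now [0.5399 0.0343 0.1185]
```

View pics/w10c.png

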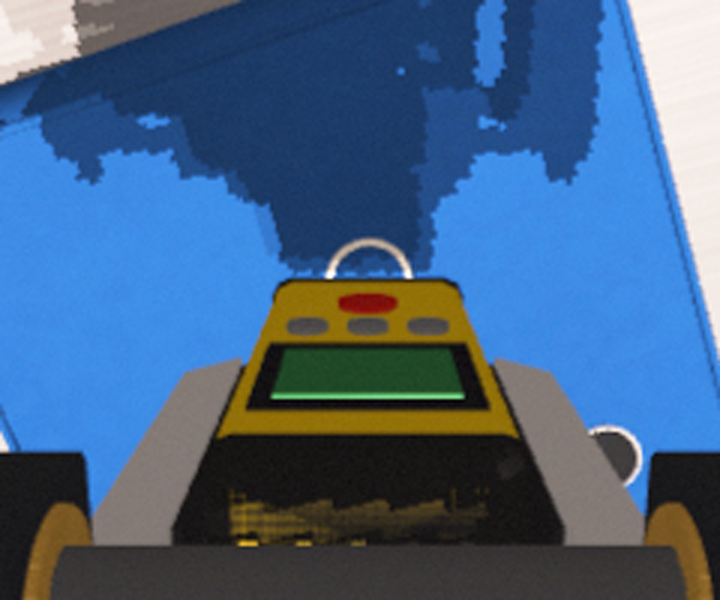

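Request:
{"api": "jog_arm", "payload": {"increments": [{"dx": 6, "dy": 0.4, "dz": -14, "ax": 0, "ay": 0, "az": 0, "jaw": -0.5}, {"dx": 8, "dy": 0.4, "dz": -20, "ax": 0, "ay": 0, "az": 0, "jaw": -0.5}, {"dx": 9.3, "dy": 0.4, "dz": -24.2, "ax": 0, "ay": 0, "az": 0, "jaw": -0.5}, {"dx": 9.3, "dy": 0.4, "dz": -24.2, "ax": 0, "ay": 0, "az": 0, "jaw": -0.5}, {"dx": 9.3, "dy": 0.4, "dz": -24.2, "ax": 0, "ay": 0, "az": 0, "jaw": -0.5}]}}

```text
clock: 12.4
tool_pos: [0.4536, 0.0284, 0.3568]
ee_rot: [0.128, 0.977, 0.033, 0.17]
force: [0.5, 0.1, -2.4]
width: 0.05
```

```bash
cat > chk.py <<'E'
from plan import *
fs=[]
o=get_obs()
for i in range(3):
    o=get_obs(); fs.append(o["force"]); camera("side")
fs.append(get_obs()["force"]); o=get_obs()
f=np.array(fs); print("f·n",(f@n).round(2),"mean",f.mean(0).round(2),"clock",o["clock"])
ring[:]=[.5510,.0350,.0896]; plan(o,0)
print("tip height over plane mm",((o["tool_pos"]+R.from_quat(o["ee_rot"]).as_matrix()@[0,0,.2797]-ring)@n*1000).round(2))
E
python3 chk.py
```

```text
f·n [-2.42 -1.84 -1.67 -1.94] mean [ 0.    0.13 -2.09] clock 12.55
off 0 d mm [ 1.9  0.5 -4.4] rot deg [0.   0.01 0.  ] tcp [0.4555 0.0288 0.3524] tip now [0.5491 0.0345 0.0941]
tip height over plane mm 4.83
```

Request:
{"api": "jog_arm", "payload": {"increments": [{"dx": 0.5, "dy": 0.1, "dz": -1.4, "ax": 0, "ay": 0, "az": 0, "jaw": -0.5}, {"dx": 1.0, "dy": 0.2, "dz": -2.8, "ax": 0, "ay": 0, "az": 0, "jaw": -0.5}, {"dx": 1.5, "dy": 0.3, "dz": -4.2, "ax": 0, "ay": 0, "az": 0, "jaw": -0.5}, {"dx": 1.5, "dy": 0.3, "dz": -4.2, "ax": 0, "ay": 0, "az": 0, "jaw": -0.5}]}}

```text
clock: 12.95
tool_pos: [0.4552, 0.0287, 0.3521]
ee_rot: [0.128, 0.977, 0.033, 0.17]
force: [0.3, 0.1, -2.3]
width: 0.0496
```

```bash
python3 chk.py
```

```text
f·n [-2.29 -1.54 -1.79 -2.02] mean [-0.22 -0.01 -2.11] clock 13.1
off 0 d mm [0.4 0.2 0.2] rot deg [ 0.03 -0.02  0.01] tcp [0.4555 0.0288 0.3524] tip now [0.5505 0.0347 0.0894]
tip height over plane mm 0.0
```

No contact yet. I'll creep on in 1 mm steps.

Request:
{"api": "jog_arm", "payload": {"increments": [{"dx": 0.4, "dy": 0, "dz": -0.9, "ax": 0, "ay": 0, "az": 0, "jaw": -0.5}, {"dx": 0.4, "dy": 0, "dz": -0.9, "ax": 0, "ay": 0, "az": 0, "jaw": -0.5}]}}

```text
clock: 13.3
tool_pos: [0.4555, 0.0287, 0.3514]
ee_rot: [0.128, 0.977, 0.033, 0.17]
force: [-1.2, -0.3, -0.5]
width: 0.0499
```

```bash
python3 chk.py
```

```text
f·n [-0.05  1.54  0.36 -0.02] mean [-1.68 -0.85 -0.14] clock 13.45
off 0 d mm [0.  0.2 1. ] rot deg [ 0.02 -0.01  0.01] tcp [0.4555 0.0288 0.3524] tip now [0.5509 0.0347 0.0886]
tip height over plane mm -0.93
```

Request:
{"api": "jog_arm", "payload": {"increments": [{"dx": 0.35, "dy": 0, "dz": -0.95, "ax": 0, "ay": 0, "az": 0, "jaw": -0.5}, {"dx": 0.35, "dy": 0, "dz": -0.95, "ax": 0, "ay": 0, "az": 0, "jaw": -0.5}]}}

```text
clock: 13.65
tool_pos: [0.4559, 0.0287, 0.3504]
ee_rot: [0.128, 0.977, 0.033, 0.17]
force: [-1.3, 1.0, 0.7]
width: 0.0499
```

```bash
python3 chk.py
```

```text
f·n [1.06 1.51 0.68 1.34] mean [-1.69 -0.17  0.6 ] clock 13.8
off 0 d mm [-0.3  0.1  2. ] rot deg [ 0.02 -0.02  0.01] tcp [0.4555 0.0288 0.3524] tip now [0.5512 0.0347 0.0876]
tip height over plane mm -1.97
```

Request:
{"api": "jog_arm", "payload": {"increments": [{"dx": 0.35, "dy": 0, "dz": -0.95, "ax": 0, "ay": 0, "az": 0, "jaw": -0.5}, {"dx": 0.35, "dy": 0, "dz": -0.95, "ax": 0, "ay": 0, "az": 0, "jaw": -0.5}, {"dx": 0.35, "dy": 0, "dz": -0.95, "ax": 0, "ay": 0, "az": 0, "jaw": -0.5}]}}

```text
clock: 14.1
tool_pos: [0.4562, 0.0287, 0.3495]
ee_rot: [0.128, 0.977, 0.033, 0.17]
force: [-2.6, -1.1, 1.0]
width: 0.0499
```

```bash
python3 chk.py; python3 - <<'E'
from h import *
o,p,d=shot("wrist","w11"); shot("side","side11"); shot("top","top11")
print(o["width"],o["qd"].round(4))
a=cv2.resize(cv2.imread("pics/w11.png")[100:300,200:440],None,fx=1.6,fy=1.6)
b=cv2.resize(cv2.imread("pics/side11.png")[120:240,240:380],None,fx=2.7,fy=2.67)
cv2.imwrite("pics/f11.png",np.hstack([a[:320],b[:320]])); cv2.imwrite("pics/s11c.png",cv2.resize(cv2.imread("pics/side11.png")[140:210,270:340],None,fx=8,fy=8,interpolation=cv2.INTER_CUBIC))
p,d,o=load("w11"); P=cloud("wrist",d,o); Rt=R.from_quat(o["ee_rot"]).as_matrix(); T=(P-o["tool_pos"])@Rt
v,u=np.mgrid[0:400,0:640]
m=(u>280)&(u<365)&(v>195)&(v<240)&(T[...,0]>.005)&(T[...,0]<.022)&(T[...,2]<.27)
q=T[m]; A=np.c_[q[:,1:],np.ones(len(q))]; s=np.linalg.lstsq(A,q[:,0],rcond=None)[0]; k=abs(q[:,0]-A@s)<.0015;s=np.linalg.lstsq(A[k],q[k,0],rcond=None)[0]
print("gauge tilt deg in hand",np.degrees(np.arctan(s[1])))
E
```

```text
f·n [1.88 1.34 1.29 2.04] mean [-2.55 -0.48  0.81] clock 14.25
off 0 d mm [-0.7  0.1  2.9] rot deg [ 0.02 -0.01  0.01] tcp [0.4555 0.0288 0.3524] tip now [0.5516 0.0348 0.0867]
tip height over plane mm -2.96
0.0498134193815032 [-0.0007 -0.0006 -0.0001  0.0006  0.0002  0.0008  0.0003]
gauge tilt deg in hand -0.564999221949876
```

View pics/f11.png

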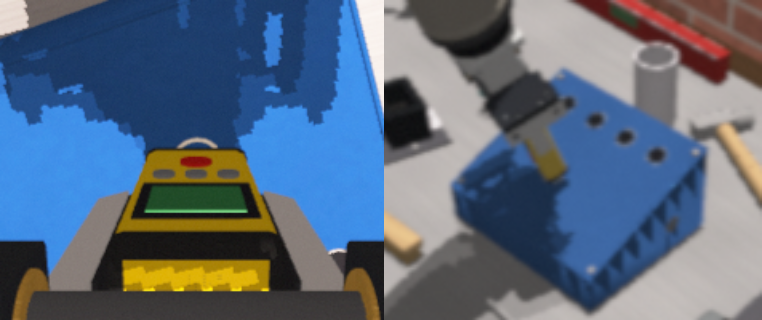

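View pics/s11c.png

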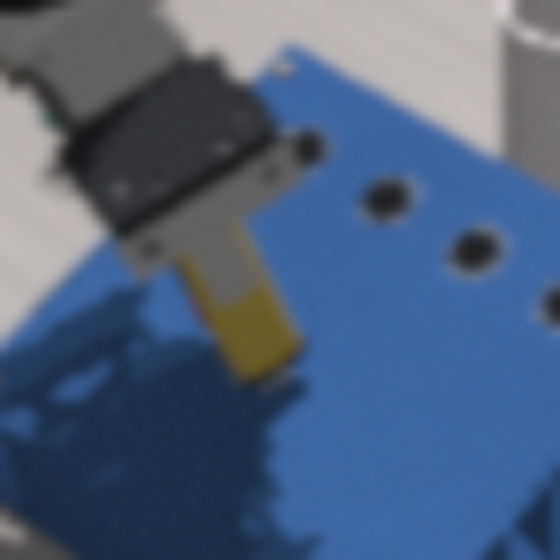

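View pics/top11.png

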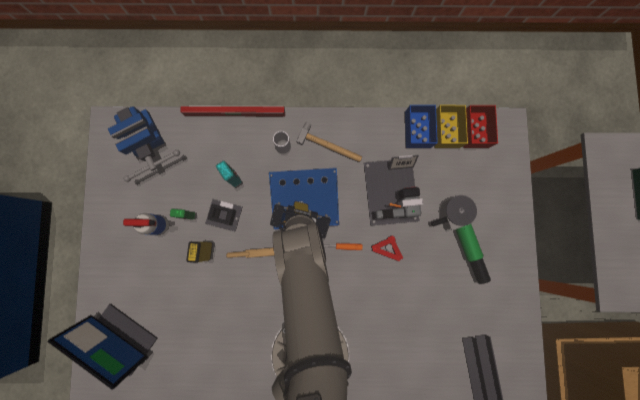

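```bash
python3 - <<'E'
from plan import *
p,d,o=load("w11"); P=cloud("wrist",d,o); hsv=cv2.cvtColor(p,cv2.COLOR_RGB2HSV)
v,u=np.mgrid[0:400,0:640]
w=(u>305)&(u<345)&(v>180)&(v<192)&(hsv[...,1]<120)
q=P[w]; tip=o["tool_pos"]+R.from_quat(o["ee_rot"]).as_matrix()@[0,0,.2767]
q=q[abs((q-tip)@n)<.006]
e1=np.cross([0,1,0],n);e1/=np.linalg.norm(e1);e2=np.cross(n,e1)
x=(q-tip)@e1;y=(q-tip)@e2
from scipy.optimize import least_squares
s=least_squares(lambda c:np.hypot(x-c[0],y-c[1])-.0130,[0,0]).x
print(len(q),"ring centre minus tip mm (uphill, y):",(s*1000).round(1))
E
```

```text
95 ring centre minus tip mm (uphill, y): [-0.4  1.3]
```

```bash
python3 - <<'E'
from workcell import *
print(hand_in()); o=get_obs(); print(o["clock"],o["force"],o["width"])
E
```

```text
the job is handed in; nothing more can be done
None
the job is handed in; nothing more can be done
```

I did the whole task and handed the job in at about 14.4 s of the 69 s allowed; hand-in gives no verdict.

- **Trigger:** I pinched grip and trigger together until the fingers stood at 40 mm, where 41 mm means home. After release, the picture showed the trigger back out.
- **Gauge:** I took the small yellow gauge in the holster, not the larger yellow one standing free. It was gripped across its 50 mm width at 30 N and lifted 160 mm straight up.
- **Placing:** I tilted the gauge to the panel's measured slope (20.0°, yaw 3.7°) and brought it down along the panel's normal in small steps.

**Last checks before hand-in:**
- **Position:** the probe was about 1.4 mm from the ring's centre, judged from the part of the ring still visible.
- **Squareness:** the tool was within 0.1° of the panel's normal, and the gauge sat about 0.6° off in the hand.
- **Force and probe travel:** the contact force was about 3.6 N above the baseline before contact. That puts the probe 2.5 to 3 mm in; the force points to the lower figure and the travel to the higher.
- **Bench:** the joints were still, and the last overhead picture shows the other things on the bench where they were.

No check failed. Different views put the ring's centre 1 to 3 mm apart, so I aimed at a middle value. Single force readings scatter by about 1 N.

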